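# Sort the bakes and ready the pastry server

## Robot

A 6-joint arm with a two-finger parallel gripper is mounted at the origin on the work surface. World frame = base frame: x ahead of the robot, y to its left, z up, the work surface at z = 0. Lengths are in m, angles in rad, forces in N, time in s.
With the tool pointing down it reaches from about 0.325 to 1 m from the base axis. Payload 5.1 kg.
Tool frame: the origin (TCP) lies at the very end of the fingers, on their centre line; the grasp point (between the pads) lies 19 mm behind it; z points along the fingers, y is the line along which they close (so a half turn about z gives the same grasp; the last joint's range is limited). The gripper opens to 85 mm and grips with 20 to 120 N. Pads are 22 mm wide; open, the fingers measure 114 mm over their backs; the gripper's body (76 mm by 85 mm) begins 54 mm behind the grasp point. The pads swing forward as they close: fully open they stand 13 mm farther back than shut.
Start: joints at [-1.201, 0.124, 1.65, -0, 1.367, -0.083], TCP at [0.284, -0.584, 0.195] pointing down, gripper open.
Joint ranges: [-2.61, 2.61], [-1.02, 2.33], [0.03, 2.71], [-1.35, 4.49], [0.32, 2.68], [-2.91, 2.91]. Speed limits (rad/s): [2.57, 2.57, 3.14, 3.14, 3.14, 3.14].

## Interface

Orientations are given as [roll, pitch, yaw] about the fixed x, y, z axes, in that order (R = Rz(yaw) Ry(pitch) Rx(roll)).
In Python, from plant import * gives the robot as it stands.
- The arm moves only by the tool drive_tool, never from a script. Its argument "plan" is text: rows parted by semicolons, each of 5 numbers parted by spaces: the finger opening in m, from 0 to 0.0854, then the shift along the tool's x, y, z in m, then the turn about the tool's z in degrees. In form: fingers tx ty tz roll; .... A call has 1 to 20 rows; each row shifts and turns the commanded pose from where the row before left it, along the tool's axes as they then stand; what a row does not reach is not made up. A row lasts 1/12 s, in which the tool goes at most 41.7 mm and 7.16 degrees, less where a joint would pass 70% of its speed; a pose out of reach is approached as far as the arm can. A call is refused whole if a number of a shift passes 0.0417 or a number of a turn 7.16, either way. A call with a gripper value outside its range is refused whole. The fingers move at their own pace and stop on an object; "grip_force" is the grip in N (left out, the last holds). Time passes only in rows, so rows that do not move let the fingers close. It gives the time, the measured TCP pose, the force, the opening and the grip force at its end, in the units of the state.
- state(): the state, without advancing time (a new reading comes with each control period).
- camera(name): name is "scene" or "top"; returns the picture (384x512x3 uint8, red, green, blue); there is no depth.
- camera_model(name): a dict with "intrinsics" (3x3 intrinsics, pixels), "R" (3x3) and "t" (3): a world point X has camera coordinates R X + t. Camera axes: x right, y down, z forward; pixel columns grow to the right and rows downward; lengths in m; the calibration is good to about 2 mm. A picture is of the moment at which its call begins. camera_model takes no time and is no camera call.
- hand_in(): hands the job in; it is judged then, once.
The state is a dict: "t": time; "joint_pos": joint angles; "qd": joint speeds; "joint_torque": joint torques, N m; "ee_pos": TCP position; "orientation": TCP orientation; "contact_force": force on the tool from outside, world axes, zero at the start; "wrist_torque": the same for the moment, N m; "opening": finger opening in m; "finger_force": force on a finger pad.
Only numpy, scipy, OpenCV 4.12 (cv2) and the standard library are available. Lean on these libraries where they do the work, as an engineer would, in place of code of your own. Each camera call takes 0.05 s, during which the arm holds its last target. There are 200 camera calls.

## Task

On the pastry counter, sort the mixed bakes from the wooden board: lay both round cakes flat in the round steel dish and the bar flat in the rectangular steel tray. Then draw the pastry server out of its sloping stand, turn it so that its blade is level with the same face up, and finish still holding it in the gripper, level and still, with the whole server at least 20 cm above the counter. Do not knock or shift the jar, the sugar caster or the mug.

Things in the scene. Friction and masses are not known exactly. Their poses are not given: they have to be found in the camera images.
- cake1: Round cake, 54 mm across and 35 mm high, sides upright from 5 to 26 mm above its foot, top domed; about 60 g. Origin: centre of its underside; z up. Same baked brown crust as the other bakes. Starts on the board in one of three places (two near the robot, 140 mm apart in y, one 120 mm beyond, between them), drawn at random.
- cake2: A second round cake, the same as cake1.
- bar: Bar-shaped bake, 100 mm long (its x), 30 mm wide (its y), 28 mm high; about 60 g. Origin: centre of its underside; z up. Same baked brown crust as the other bakes. Starts on the board in one of three places (two near the robot, 140 mm apart in y, one 120 mm beyond, between them), drawn at random.
- board: Fixed wooden board 270 (x) by 290 (y) by 12 mm thick; the bakes start on its top. Origin: centre of its underside, on the counter.
- dish: Fixed round steel dish, open above, for the round cakes: 172 mm outer diameter, walls 5 mm, rim 30 mm above the counter, inner floor 5 mm above the counter. Origin: centre of its underside. It and the tray stand at the robot's left, one nearer and one farther, either way round.
- tray: Fixed rectangular steel tray, open above, for the bar: outer 150 mm along its x, 180 mm along its y, walls 5 mm, rim 30 mm high, inner floor 5 mm high. Origin: centre of its underside.
- stand: Fixed stand at the robot's right: wooden foot 140 (x) by 100 (y) by 12 mm with a sloping steel sleeve that holds the server's blade. Origin: centre of the foot's underside. Its -x side faces roughly towards the robot.
- mouth (a point): Middle of the sleeve's mouth, at the sleeve's top end. The sleeve, 73 mm wide outside, rises from the foot towards the stand's -x, 50 degrees above level. The server sits loosely in it (4 mm play across the blade's thickness, 3 mm each side), and drawing it 95 mm along the slope frees it.
- server: Pastry server, 250 mm long, 120 g: wooden handle 120 long, 22 wide (y), 16 mm thick (z), then a neck 12 mm wide and a flat steel blade 110 by 55 by 3 mm. Origin: on the handle's centre line, 70 mm from its free end, 50 mm from the neck; a good place to grip across the width. x points along the tool to the blade's tip (at 180 mm); z is square to the blade, up when held level as wanted.
- blade (a point): Centre of the server's blade, 125 mm from the server's origin along its x. In the stand the blade points 50 degrees below level, away from the robot; the handle sticks up towards the robot, the server's origin 161 mm above the counter and 85 mm from the stand's origin on its -x side. Handle's top end 220 mm high. Centre of mass 53 mm from the origin towards the blade: grip firmly.
- jar: Bystander: lidded glass jar, 76 mm across, 110 mm high, loose, beyond the board. Origin: centre of its underside.
- caster: Bystander: steel sugar caster, 48 mm across, 120 mm high, loose, beyond the board. Origin: centre of its underside.
- mug: Bystander: white mug, 76 mm across, 85 mm high, loose, beyond the stand. Origin: centre of its underside.
Things that resemble listed ones, but are neither listed nor needed, are in the scene too. Leave any red look-alike of the stand alone. What is shaped like the cake1 but turquoise is not meant.

How it is judged:
By the outcome, as a careful person would: the job done as asked, in the order asked, and still so for the second after the job is handed in, while the arm keeps its last pose, push and grip.
It also fails if it takes over 70 s, if anything falls off the work surface, if the arm or the gripper's body presses on something with over 40 N, if the wrist force passes 120 N, or if a joint passes its speed limit or range.

## Working session

There is one attempt and no reset: what is moved stays moved. The work goes in short steps, Python scripts to look and compute and a tool call to move; the robot and the scene stay as the last step left them, time stands still between calls to the robot, and variables do not carry over. Pictures are saved under pics/ and viewed, at most 10 in all, crops included, and the job is handed in when it is done.

Besides the shell and the picture viewer there is one more tool, called after "Call:" as name(argument=value, ...) on one line, values as JSON. drive_tool: Moves the arm, as the interface text tells. Its arguments: {"type":"object","properties":{"plan":{"type":"string"},"grip_force":{"type":"number"}},"required":["plan"]}

```bash
mkdir -p pics; ls; python3 - <<'E'
from plant import *
import cv2,numpy as np
s=state();print(s['t'],s['ee_pos'],s['orientation'],s['opening'])
for n in("scene","top"):
    im=camera(n);cv2.imwrite(f'pics/{n}0.png',im[:,:,::-1]);m=camera_model(n)
    print(n,np.round(m['intrinsics'],1).tolist(),np.round(-m['R'].T@m['t'],3),np.round(m['R'],3).tolist())
E
```

```text
pics
0.0 [ 0.28410154 -0.58385483  0.19384719] [-3.13949069e+00 -2.05928775e-04  4.52785746e-01] 0.08552449962754513
scene [[471.5, 0.0, 256.8], [0.0, 471.5, 194.7], [0.0, 0.0, 1.0]] [ 1.174 -0.932  1.011] [[0.824, 0.567, 0.003], [0.381, -0.55, -0.743], [-0.419, 0.613, -0.669]]
top [[492.4, 0.0, 250.9], [0.0, 492.4, 184.6], [0.0, 0.0, 1.0]] [ 0.446 -0.133  1.709] [[-0.03, -1.0, -0.006], [-0.995, 0.031, -0.09], [0.09, 0.004, -0.996]]
```

View pics/scene0.png

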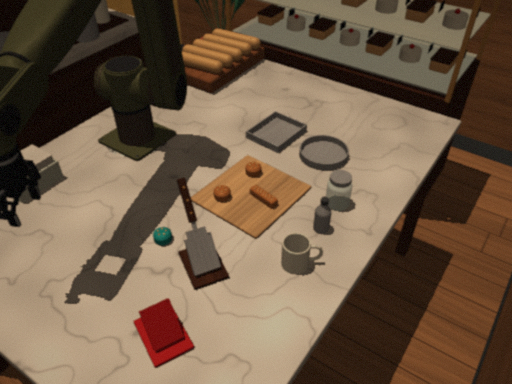

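View pics/top0.png

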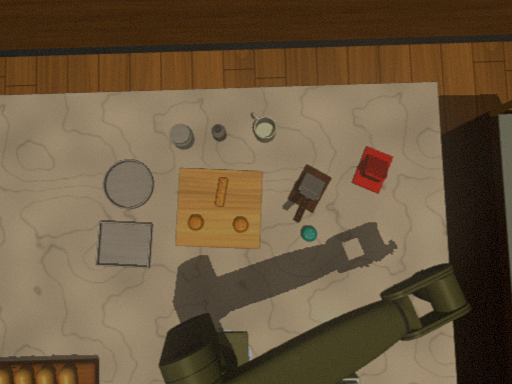

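The top view shows cakes at about (196,222) and (240,224), the bar at (221,192), dish (129,184), tray (125,244), stand (310,190) and its handle near (300,210). The scene view shows the cakes at (222,192) and (253,169), the bar at (264,195), and the handle from (182,180) to (193,222).

```bash
cat > h.py <<'E'
from plant import *
import cv2,numpy as np
M={n:camera_model(n) for n in("scene","top")}
def ray(n,p):
    m=M[n];K,R,t=map(np.array,(m['intrinsics'],m['R'],m['t']))
    d=R.T@np.linalg.inv(K)@[p[0],p[1],1];return -R.T@t,d/np.linalg.norm(d)
def plane(n,p,z):
    c,d=ray(n,p);return c+d*(z-c[2])/d[2]
def tri(ps,pt):
    (a,u),(b,v)=ray("scene",ps),ray("top",pt)
    s=np.linalg.lstsq(np.c_[u,-v],b-a,rcond=None)[0]
    A,B=a+u*s[0],b+v*s[1];return (A+B)/2,np.linalg.norm(A-B)
def proj(n,X):
    m=M[n];q=np.array(m['intrinsics'])@(np.array(m['R'])@X+np.array(m['t']));return q[:2]/q[2]
def blobs(mask,lo,hi):
    cs,_=cv2.findContours(mask.astype(np.uint8),cv2.RETR_EXTERNAL,cv2.CHAIN_APPROX_NONE)
    return [c for c in cs if lo<cv2.contourArea(c)<hi]
E
python3 - <<'E'
from h import *
for n in("scene","top"):
    im=cv2.imread(f'pics/{n}0.png');h=cv2.cvtColor(im,cv2.COLOR_BGR2HSV)
    x0,y0,x1,y1=(165,150,310,290) if n=="scene" else (170,150,340,250)
    pts={"scene":[(222,192),(264,195),(240,215),(183,185),(188,205),(205,255),(222,275)],"top":[(196,222),(221,192),(250,200),(299,212),(289,206),(312,185),(297,186)]}[n]
    for p in pts: print(n,p,h[p[1],p[0]])
    c=im[y0:y1,x0:x1]; cv2.imwrite(f'pics/{n}c.png',cv2.resize(c,None,fx=4.1,fy=4.1,interpolation=cv2.INTER_CUBIC))
E
```

```text
scene (222, 192) [ 12 184 148]
scene (264, 195) [ 12 190 158]
scene (240, 215) [ 15 149 156]
scene (183, 185) [ 11 194  59]
scene (188, 205) [  6 159  40]
scene (205, 255) [14 60 98]
scene (222, 275) [  6 174  47]
top (196, 222) [ 15 196 160]
top (221, 192) [ 17 185 145]
top (250, 200) [ 17 160 153]
top (299, 212) [ 16 128  60]
top (289, 206) [15 83 80]
top (312, 185) [13 56 86]
top (297, 186) [ 16 164  45]
```

View pics/scenec.png

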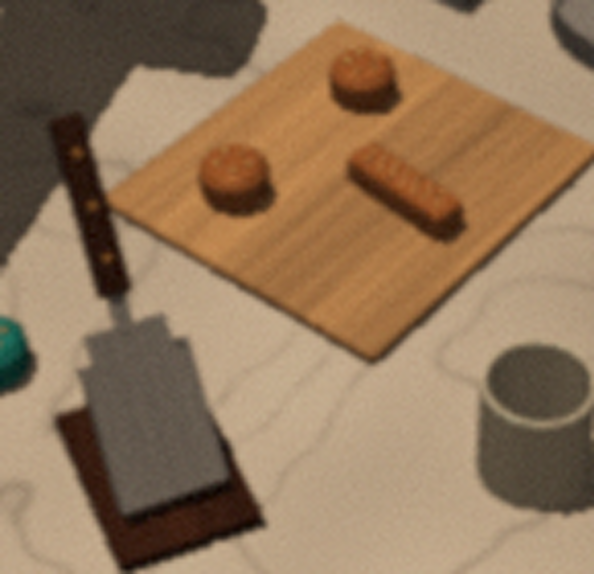

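View pics/topc.png

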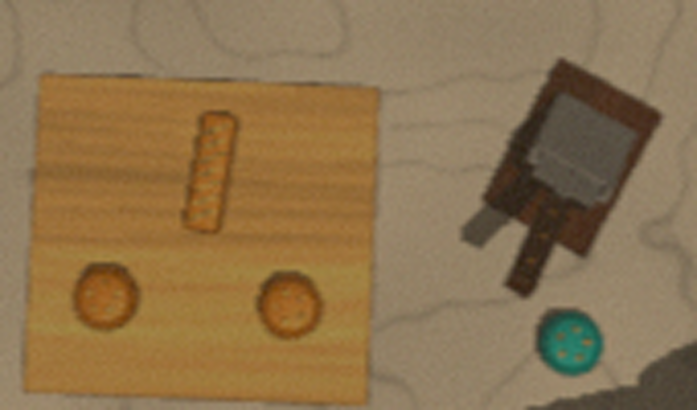

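The crops show the handle's free end at scene (181.6,178.8) and top (296,221), and its neck end at scene (192.6,221.5) and top (305,201). The shaded prong at top (288,206) is only the handle's shadow.

```bash
python3 - <<'E'
from h import *
o=[]
for n in("scene","top"):
    im=cv2.imread(f'pics/{n}0.png');x0,y0,x1,y1=(165,150,310,290) if n=="scene" else (170,150,340,250)
    f=im.astype(float)+1;h=cv2.cvtColor(im,cv2.COLOR_BGR2HSV)
    rg=cv2.GaussianBlur(f[:,:,2]/f[:,:,1],(3,3),0)
    th=1.5 if n=="scene" else 1.33
    print(n,[np.round(rg[p[1],p[0]],2) for p in ([(222,192),(264,195),(240,215),(223,200)] if n=="scene" else [(196,222),(221,192),(250,200),(210,230)])])
    if n=="top": rg=(f[:,:,2]-0)/f[:,:,0]; rg=cv2.GaussianBlur(f[:,:,2]/f[:,:,1],(3,3),0)
    sub=cv2.normalize(rg,None,0,1,cv2.NORM_MINMAX)
    c=np.clip((rg[y0:y1,x0:x1]-1)*255/1,0,255).astype(np.uint8)
    o.append(cv2.resize(c,(390,300)))
    for t in (1.34,1.38,1.42,1.46,1.5,1.55):
        m=np.zeros(rg.shape,bool);m[y0:y1,x0:x1]=(rg[y0:y1,x0:x1]>t)&(h[y0:y1,x0:x1,2]>75)
        print(t,[(np.round(cv2.minAreaRect(b)[0],1).tolist(),np.round(cv2.minAreaRect(b)[1],1).tolist(),round(cv2.minAreaRect(b)[2])) for b in blobs(m,60,600)])
cv2.imwrite('pics/rg.png',np.hstack(o))
a,e1=tri((181.6,178.8),(296.1,221.2));b,e2=tri((192.6,221.5),(304.9,200.7));d=b-a
print('handle',a,e1,b,e2,np.linalg.norm(d),np.degrees(np.arctan2(-d[2],np.hypot(*d[:2]))),np.degrees(np.arctan2(d[1],d[0])))
print('org',a+(b-a)*70/120)
E
```

```text
scene [np.float64(1.71), np.float64(1.74), np.float64(1.43), np.float64(1.83)]
1.34 []
1.38 []
1.42 []
1.46 [([264.0, 196.3], [34.1, 14.1], 35), ([221.5, 193.0], [18.0, 19.0], 90), ([253.0, 169.5], [17.0, 18.0], 90)]
1.5 [([221.0, 190.9], [12.9, 18.0], 67), ([263.4, 195.9], [32.1, 13.0], 35), ([253.0, 169.0], [16.0, 16.0], 90)]
1.55 [([263.2, 195.9], [30.8, 11.7], 32), ([221.1, 190.9], [12.0, 17.4], 72), ([252.4, 167.7], [13.2, 16.1], 66)]
top [np.float64(1.58), np.float64(1.45), np.float64(1.39), np.float64(1.26)]
1.34 [([217.7, 240.7], [81.3, 12.7], 4), ([218.3, 225.0], [81.2, 20.5], 3)]
1.38 [([241.0, 224.5], [15.0, 16.0], 90), ([195.4, 221.8], [16.9, 16.9], 36)]
1.42 [([240.0, 224.5], [14.8, 14.8], 45), ([195.5, 222.0], [14.0, 15.0], 90), ([221.1, 191.6], [11.0, 31.0], 10)]
1.46 [([240.3, 224.3], [14.8, 14.1], 45), ([195.5, 222.0], [14.0, 15.0], 90), ([221.0, 191.6], [9.5, 29.6], 8)]
1.5 [([240.0, 224.0], [14.0, 14.0], 90), ([195.5, 222.0], [14.0, 15.0], 90), ([221.1, 191.7], [8.9, 29.2], 10)]
1.55 [([240.0, 224.5], [13.4, 13.4], 45), ([195.5, 222.0], [14.0, 13.0], 90)]
handle [ 0.46918385 -0.25931417  0.20767283] 0.006739267998602598 [ 0.5339184  -0.29951075  0.11833903] 0.002149944740610664 0.11741743200006469 49.53674162662484 -31.837994875391047
org [ 0.50694567 -0.28276217  0.15556145]
```

```bash
python3 - <<'E'
from h import *
for n in("scene","top"):
    im=cv2.imread(f'pics/{n}0.png');h=cv2.cvtColor(im,cv2.COLOR_BGR2HSV)
    x0,y0,x1,y1=(235,95,355,180) if n=="scene" else (85,145,170,285)
    m=np.zeros(h.shape[:2],bool);m[y0:y1,x0:x1]=(h[y0:y1,x0:x1,1]<72)&(h[y0:y1,x0:x1,2]<140)
    m=cv2.morphologyEx(m.astype(np.uint8),cv2.MORPH_CLOSE,np.ones((3,3)))
    for b in blobs(m,500,5000):
        print(n,cv2.contourArea(b),'ell',np.round(np.concatenate([np.ravel(q) for q in cv2.fitEllipse(b)]),1),'poly',cv2.approxPolyDP(cv2.convexHull(b),5,True)[:,0].tolist(),'box',np.round(cv2.boxPoints(cv2.minAreaRect(b))).tolist())
f=lambda p:(p[0]/4.1+170,p[1]/4.1+150)
g=lambda p:(p[0]/4.1+165,p[1]/4.1+150)
F=np.array([plane('top',f(p),.012)[:2] for p in[(560,58),(662,115),(586,257),(484,200)]]);print('foot',F.round(3).tolist(),F.mean(0))
for k in range(4):d=F[(k+1)%4]-F[k];print(np.hypot(*d).round(3),np.degrees(np.arctan2(d[1],d[0])).round(1))
# bakes
for nm,pt,ps in[('cakeL',(195.5,222),(253,169.3)),('cakeR',(240.2,224.4),(221.5,192.2)),('bar',(221.1,191.6),(263.9,196))]:
    print(nm,plane('top',pt,.038).round(4),plane('scene',ps,.028).round(4),tri(ps,pt))
for c,w in(((206,112),(238,115)),((184,228),(218,233))):print('barend',plane('top',f(c),.04),plane('top',f(w),.04))
# board corners two-view
for s,t in(((107,205),(367,403)),((372,360),(380,88))):print('board',tri(g(s),f(t)))
E
```

```text
scene 1519.5 ell [326.2 155.3  37.7  57.2 121.6] poly [[301, 143], [316, 135], [342, 141], [351, 179], [329, 179], [306, 164]] box [[299.0, 135.0], [351.0, 135.0], [351.0, 179.0], [299.0, 179.0]]
scene 1417.5 ell [276.  131.5  34.7  55.1  81.8] poly [[306, 124], [302, 135], [277, 152], [245, 135], [275, 111]] box [[243.0, 133.0], [288.0, 100.0], [310.0, 129.0], [265.0, 162.0]]
top 2419.5 ell [123.8 244.2  52.7  63.8  92. ] poly [[152, 225], [151, 266], [95, 265], [98, 222], [110, 217]] box [[93.0, 268.0], [95.0, 216.0], [153.0, 219.0], [151.0, 271.0]]
top 1988.5 ell [127.5 184.9  50.8  54.2 177.2] poly [[115, 160], [137, 160], [154, 171], [151, 196], [133, 217], [103, 191], [100, 173]] box [[90.0, 185.0], [123.0, 145.0], [165.0, 180.0], [131.0, 220.0]]
foot [[0.666, -0.322], [0.615, -0.406], [0.497, -0.337], [0.547, -0.254]] [ 0.58110863 -0.32992814]
0.098 -121.3
0.136 149.6
0.098 58.9
0.137 -30.1
cakeL [0.4767 0.0643 0.038 ] [0.4766 0.0654 0.028 ] (array([0.47673303, 0.06537227, 0.02811571]), np.float64(0.00027366841791574717))
cakeR [ 0.464  -0.0868  0.038 ] [ 0.4606 -0.0844  0.028 ] (array([ 0.46361302, -0.08703043,  0.03155411]), np.float64(0.0011684907588951012))
bar [ 0.5772 -0.025   0.038 ] [ 0.5797 -0.0235  0.028 ] (array([ 0.57876045, -0.02370148,  0.02754041]), np.float64(0.0018418037548952992))
barend [ 0.62596967 -0.02337282  0.04      ] [ 0.62264189 -0.04991372  0.04      ]
barend [ 0.5300675  -0.00280352  0.04      ] [ 0.525075   -0.03082616  0.04      ]
board (array([ 0.38279234, -0.14771807,  0.00162502]), np.float64(0.006473105748105676))
board (array([ 0.64674282, -0.16824041,  0.00725836]), np.float64(0.0034356380831057024))
```

Call:
drive_tool(plan="0.085 0 0 -0.025 6.5;0.085 0 0 -0.025 6.5;0.085 0 0 -0.025 6.5;0.085 0 0 -0.025 6.44;0.085 0.012 -0.033 0 0;0.085 0.012 -0.033 0 0;0.085 0.012 -0.033 0 0;0.085 0.012 -0.033 0 0;0.085 0.012 -0.033 0 0;0.085 0.012 -0.033 0 0;0.085 0.012 -0.033 0 0;0.085 0.012 -0.033 0 0;0.085 0.012 -0.033 0 0;0.085 0.012 -0.033 0 0;0.085 0.012 -0.033 0 0;0.085 0.012 -0.033 0 0;0.085 0.012 -0.033 0 0;0.085 0.012 -0.033 0 0;0.085 0.012 -0.033 0 0", grip_force=25)

```text
t: 1.68
ee_pos: [0.4643, -0.0877, 0.2948]
orientation: [-3.142, 0.0, -0.0]
contact_force: [0.6, -0.2, 0.2]
opening: 0.085
finger_force: 0.0
```

```bash
python3 - <<'E'
from h import *
print('dish',plane('top',(129,184.4),.03),'tray',plane('top',(125,244),.03))
for p in((97.5,221),(153,222.5),(151.5,267),(96.5,265)):print(plane('top',p,.03).round(3))
print('two-view', tri((324.5,150),(129,184.4)),tri((277,129.5),(125,244)))
for n,p in (('jar',(181,133)),('caster',(219,130)),('mug',(264,128))):print(n,plane('top',p,.1).round(3))
E
```

```text
dish [0.61228377 0.29078164 0.03      ] tray [0.40963342 0.30595553 0.03      ]
[0.49  0.399 0.03 ]
[0.479 0.21  0.03 ]
[0.33  0.217 0.03 ]
[0.342 0.403 0.03 ]
two-view (array([0.6161535 , 0.29429874, 0.02585032]), np.float64(0.00829460648958357)) (array([0.41161748, 0.30905871, 0.02456017]), np.float64(0.005330283592760945))
jar [0.771 0.099 0.1  ]
caster [ 0.777 -0.027  0.1  ]
mug [ 0.779 -0.176  0.1  ]
```

Call:
drive_tool(plan="0.085 0 0 0.035 0;0.085 0 0 0.04 0;0.085 0 0 0.04 0;0.085 0 0 0.04 0;0.085 0 0 0.04 0;0.085 0 0 0.035 0;0.085 0 0 0.025 0;0.085 0 0 0.015 0;0.085 0 0 0.01 0;0.085 0 0 0 0;0.04 0 0 0 0;0.04 0 0 0 0;0.04 0 0 0 0;0.04 0 0 0 0;0.04 0 0 0 0;0.04 0 0 0 0;0.04 0 0 0 0;0.04 0 0 0 0")

```text
t: 3.18
ee_pos: [0.4644, -0.0895, 0.0153]
orientation: [3.142, -0.0, 0.0]
contact_force: [0.8, -0.6, 0.5]
opening: 0.04
finger_force: 0.0
```

```bash
python3 - <<'E'
from h import *
a=camera('scene')[:,:,::-1];b=camera('top')[:,:,::-1]
cv2.imwrite('pics/p5.png',np.hstack([cv2.resize(a[130:260,160:310],(400,347)),cv2.resize(b[160:250,170:275],(400,347))]))
print(state()['opening'],state()['finger_force'])
E
```

```text
0.039667740514629075 0.0
```

View pics/p5.png

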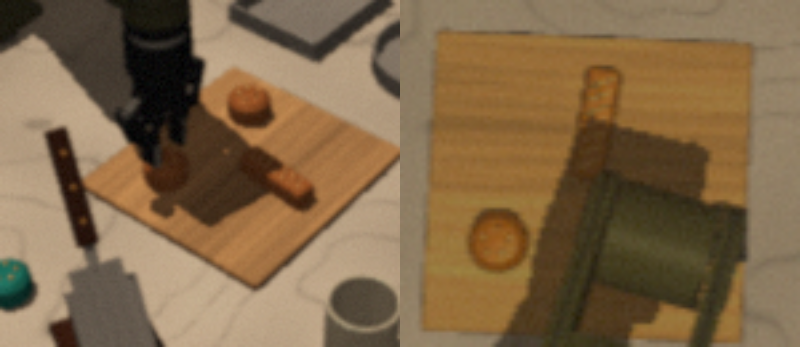

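The picture shows the fingers at about scene (220,186), ending behind or above the cake, which is now at about (222.6,194.5); the grip looks empty. I'll check the projection.

```bash
python3 - <<'E'
from h import *
s=state();print(s['ee_pos'])
p=np.array(s['ee_pos'])
for dz in(0,.019,.054):print(dz,proj('scene',p+[0,0,dz]),proj('top',p+[0,0,dz]))
for y in(-.02,.02):print(proj('scene',p+[0,y,0.01]))
a=cv2.cvtColor(camera('scene'),cv2.COLOR_RGB2BGR);cv2.imwrite('pics/p6.png',cv2.resize(a[150:220,180:270],None,fx=8,fy=8,interpolation=cv2.INTER_CUBIC))
E
```

```text
[ 0.46425985 -0.08945605  0.01513063]
0 [221.62240241 196.58579072] [241.15216625 224.36042207]
0.019 [221.33574613 192.06877571] [241.00584661 224.30576906]
0.054 [220.79448671 183.53982637] [240.72744461 224.20178092]
[217.52121182 197.76307571]
[225.35786672 190.73169353]
```

View pics/p6.png

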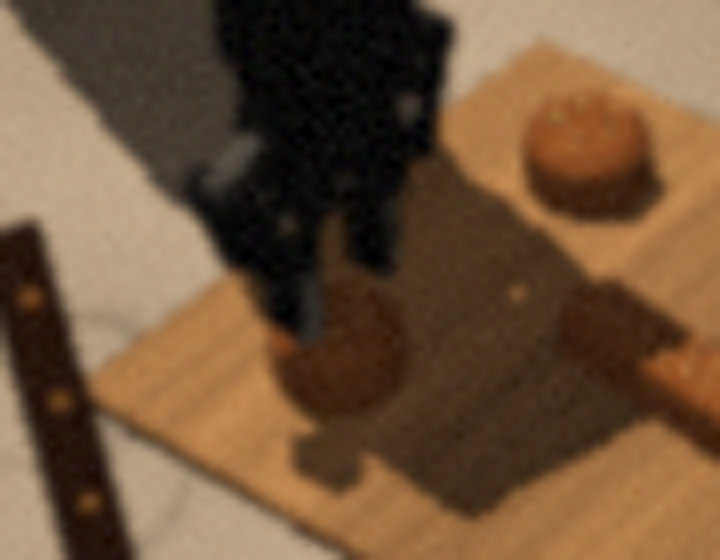

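The fingertips show at about (218,192) and (227,183), some 25–30 mm higher than the reported TCP, and the opening reached its target freely. So the fingers closed above the dome. I'll open, go lower in a guarded way and watch the force.

Call:
drive_tool(plan="0.085 0 0 0 0;0.085 0 0 0 0;0.085 0 0 0 0;0.085 0 0 0 0;0.085 0 0 0 0;0.085 0 0 0 0;0.085 0 0 0.004 0;0.085 0 0 0.004 0;0.085 0 0 0.004 0;0.085 0 0 0.004 0;0.085 0 0 0 0")

```text
t: 4.25
ee_pos: [0.4633, -0.0892, -0.0022]
orientation: [-3.141, 0.002, 0.0]
contact_force: [0.1, -0.7, 0.7]
opening: 0.0849
finger_force: 0.0
```

```bash
python3 - <<'E'
from h import *
s=state();print(s['ee_pos'],s['contact_force'])
a=cv2.cvtColor(camera('scene'),cv2.COLOR_RGB2BGR);cv2.imwrite('pics/p7.png',cv2.resize(a[150:220,180:270],None,fx=8,fy=8,interpolation=cv2.INTER_CUBIC))
E
```

```text
[ 0.46330171 -0.0891676  -0.00220423] [ 0.11460083 -0.73853514  0.7047576 ]
```

View pics/p7.png

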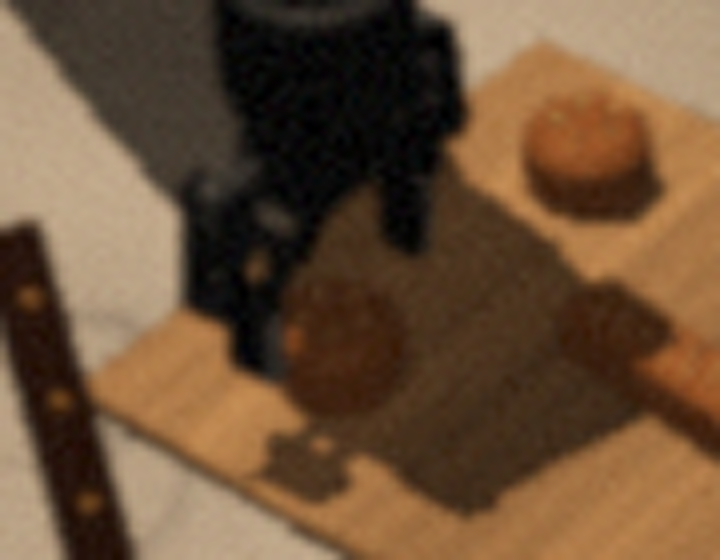

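Here the fingers straddle the cake and their tips (about (212,197)) are still near z ≈ 0.04. So the reported TCP z is roughly 28–30 mm too low.

Call:
drive_tool(plan="0.085 0 0 0.004 0;0.085 0 0 0.004 0;0.085 0 0 0.004 0;0.085 0 0 0 0;0.04 0 0 0 0;0.04 0 0 0 0;0.04 0 0 0 0;0.04 0 0 0 0;0.04 0 0 0 0;0.04 0 0 0 0;0.04 0 0 0 0")

```text
t: 5.22
ee_pos: [0.4647, -0.0896, -0.0125]
orientation: [3.141, -0.001, 0.0]
contact_force: [0.9, -0.2, 2.0]
opening: 0.0524
finger_force: 26.6
```

Call:
drive_tool(plan="0.04 0 0 -0.01 0;0.04 0 0 -0.03 0;0.04 0 0 -0.04 0;0.04 0 0 -0.03 0;0.04 0 0 -0.01 0;0.04 0.01 -0.0203 0 0;0.04 0.0157 -0.0318 0 0;0.04 0.0157 -0.0318 0 0;0.04 0.0157 -0.0318 0 0;0.04 0.0157 -0.0318 0 0;0.04 0.0157 -0.0318 0 0;0.04 0.0157 -0.0318 0 0;0.04 0.0157 -0.0318 0 0;0.04 0.0157 -0.0318 0 0;0.04 0.0157 -0.0318 0 0;0.04 0.0157 -0.0318 0 0;0.04 0.0157 -0.0318 0 0;0.04 0.0057 -0.0115 0 0;0.04 0 0 0 0;0.04 0 0 0 0")

```text
t: 6.88
ee_pos: [0.6519, 0.2922, 0.1059]
orientation: [3.14, 0.002, 0.001]
contact_force: [-1.0, 0.1, 0.2]
opening: 0.0519
finger_force: 26.6
```

Call:
drive_tool(plan="0.04 0 0 0.02 0;0.04 0 0 0.03 0;0.04 0 0 0.03 0;0.04 0 0 0.02 0;0.04 0 0 0.012 0;0.04 0 0 0.008 0;0.04 0 0 0.003 0;0.04 0 0 0 0;0.07 0 0 0 0;0.07 0 0 0 0;0.07 0 0 0 0;0.07 0 0 0 0;0.07 0 0 -0.01 0;0.07 0 0 -0.03 0;0.07 0 0 -0.04 0;0.07 0 0 -0.04 0;0.07 0 0 0 0")

```text
t: 8.3
ee_pos: [0.6587, 0.2944, 0.117]
orientation: [-3.135, -0.017, 0.0]
contact_force: [2.7, -0.5, 1.7]
opening: 0.07
finger_force: 0.0
```

```bash
python3 - <<'E'
from h import *
a=cv2.cvtColor(camera('scene'),cv2.COLOR_RGB2BGR);b=cv2.cvtColor(camera('top'),cv2.COLOR_RGB2BGR)
cv2.imwrite('pics/p8.png',np.hstack([cv2.resize(a[90:220,200:360],(440,358)),cv2.resize(b[150:270,90:200],(328,358))]))
E
```

```text
(no output)
```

View pics/p8.png

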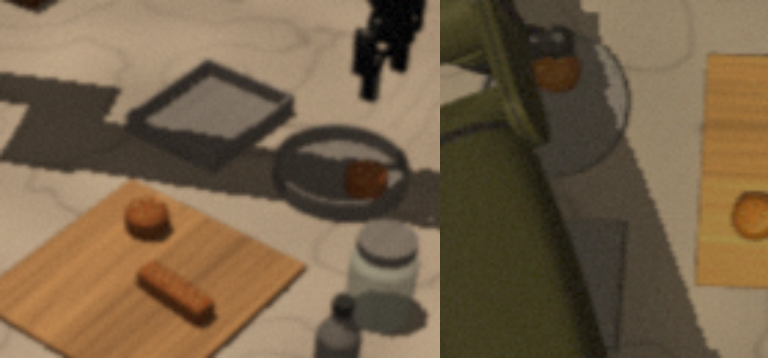

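The picture shows the first cake lying flat in the dish, toward its far side, with the rest undisturbed. Next the second cake.

Call:
drive_tool(plan="0.085 -0.011 0.0143 0 0;0.085 -0.022 0.0285 0 0;0.085 -0.022 0.0285 0 0;0.085 -0.022 0.0285 0 0;0.085 -0.022 0.0285 0 0;0.085 -0.022 0.0285 0 0;0.085 -0.022 0.0285 0 0;0.085 -0.022 0.0285 0 0;0.085 -0.011 0.0143 0 0;0.085 0 0 0 0;0.085 0 0 0 0;0.085 0 0 0 0")

```text
t: 9.4
ee_pos: [0.4767, 0.0644, 0.1037]
orientation: [-3.141, 0.001, -0.0]
contact_force: [0.1, -0.2, -0.6]
opening: 0.0848
finger_force: 0.0
```

Call:
drive_tool(plan="0.085 0 0 0.02 0;0.085 0 0 0.03 0;0.085 0 0 0.03 0;0.085 0 0 0.02 0;0.085 0 0 0.012 0;0.085 0 0 0.006 0;0.085 0 0 0 0;0.04 0 0 0 0;0.04 0 0 0 0;0.04 0 0 0 0;0.04 0 0 0 0;0.04 0 0 0 0;0.04 0 0 0 0;0.04 0 0 -0.01 0;0.04 0 0 -0.03 0;0.04 0 0 -0.04 0;0.04 0 0 -0.03 0;0.04 0 0 -0.01 0")

```text
t: 10.9
ee_pos: [0.4802, 0.0641, 0.1127]
orientation: [-3.141, -0.01, 0.0]
contact_force: [1.7, 0.3, 0.5]
opening: 0.0522
finger_force: 26.6
```

Call:
drive_tool(plan="0.04 0.006 -0.0141 0 0;0.04 0.0119 -0.0283 0 0;0.04 0.0119 -0.0283 0 0;0.04 0.0119 -0.0283 0 0;0.04 0.0119 -0.0283 0 0;0.04 0.0119 -0.0283 0 0;0.04 0.0119 -0.0283 0 0;0.04 0.0119 -0.0283 0 0;0.04 0.006 -0.0142 0 0;0.04 0 0 0 0;0.04 0 0 0 0;0.04 0 0 0.02 0;0.04 0 0 0.03 0;0.04 0 0 0.03 0;0.04 0 0 0.022 0;0.04 0 0 0.012 0;0.04 0 0 0.008 0;0.04 0 0 0.003 0;0.04 0 0 0 0;0.04 0 0 0 0")

```text
t: 12.57
ee_pos: [0.5731, 0.2905, -0.0173]
orientation: [-3.141, -0.003, -0.0]
contact_force: [0.2, -0.2, -0.9]
opening: 0.0523
finger_force: 26.6
```

Call:
drive_tool(plan="0.07 0 0 0 0;0.07 0 0 0 0;0.07 0 0 0 0;0.07 0 0 0 0;0.07 0 0 -0.01 0;0.07 0 0 -0.03 0;0.07 0 0 -0.04 0;0.07 0 0 -0.04 0;0.07 0 0 0 0;0.085 0 0.016 0 5.8;0.085 0 0.0316 0 5.8;0.085 0 0.0316 0 0;0.085 0 0.0316 0 0;0.085 0 0.0316 0 0;0.085 0 0.0316 0 0;0.085 0 0.0316 0 0;0.085 0 0.0316 0 0;0.085 0 0.0316 0 0;0.085 0 0.0316 0 0;0.085 0 0.016 0 0")

```text
t: 14.23
ee_pos: [0.5143, -0.023, 0.1019]
orientation: [3.141, -0.001, -0.204]
contact_force: [0.2, -0.4, -0.4]
opening: 0.085
finger_force: 0.0
```

Call:
drive_tool(plan="0.085 0.0206 -0.0034 0 0;0.085 0.0206 -0.0034 0 0;0.085 0.0206 -0.0034 0 0;0.085 0 0 0 0;0.085 0 0 0 0;0.085 0 0 0.02 0;0.085 0 0 0.03 0;0.085 0 0 0.03 0;0.085 0 0 0.02 0;0.085 0 0 0.009 0;0.085 0 0 0.004 0;0.085 0 0 0 0;0.015 0 0 0 0;0.015 0 0 0 0;0.015 0 0 0 0;0.015 0 0 0 0;0.015 0 0 0 0;0.015 0 0 0 0;0.015 0 0 0 0;0.015 0 0 0 0")

```text
t: 15.9
ee_pos: [0.5783, -0.0229, -0.0107]
orientation: [-3.142, -0.002, -0.202]
contact_force: [-1.8, -0.6, 6.2]
opening: 0.0299
finger_force: 25.9
```

Call:
drive_tool(plan="0.015 0 0 -0.01 0;0.015 0 0 -0.03 0;0.015 0 0 -0.04 -4.3;0.015 0 0 -0.03 -4.3;0.015 0 0 -0.01 0;0.015 -0.0084 -0.0145 0 0;0.015 -0.0168 -0.0291 0 0;0.015 -0.0168 -0.0291 0 0;0.015 -0.0168 -0.0291 0 0;0.015 -0.0168 -0.0291 0 0;0.015 -0.0168 -0.0291 0 0;0.015 -0.0168 -0.0291 0 0;0.015 -0.0168 -0.0291 0 0;0.015 -0.0168 -0.0291 0 0;0.015 -0.0168 -0.0291 0 0;0.015 -0.0168 -0.0291 0 0;0.015 -0.0084 -0.0145 0 0;0.015 0 0 0 0;0.015 0 0 0 0")

```text
t: 17.48
ee_pos: [0.4074, 0.3065, 0.1061]
orientation: [3.139, 0.003, -0.051]
contact_force: [0.5, 0.1, -0.6]
opening: 0.0289
finger_force: 25.2
```

Call:
drive_tool(plan="0.015 0 0 0.02 0;0.015 0 0 0.03 0;0.015 0 0 0.03 0;0.015 0 0 0.022 0;0.015 0 0 0.012 0;0.015 0 0 0.006 0;0.015 0 0 0.003 0;0.015 0 0 0 0;0.055 0 0 0 0;0.055 0 0 0 0;0.055 0 0 0 0;0.055 0 0 0 0;0.055 0 0 -0.01 0;0.055 0 0 -0.03 0;0.055 0 0 -0.04 0;0.055 0 0 -0.04 0;0.055 0 0 -0.04 0;0.055 0 0 -0.04 0;0.055 0 0 -0.03 0;0.055 0 0 -0.01 0")

```text
t: 19.15
ee_pos: [0.4118, 0.308, 0.2331]
orientation: [-3.135, -0.01, -0.052]
contact_force: [0.6, 0.2, -0.2]
opening: 0.0549
finger_force: 0.0
```

```bash
python3 - <<'E'
from h import *
s=state();print(s['ee_pos'])
a=cv2.cvtColor(camera('scene'),cv2.COLOR_RGB2BGR);b=cv2.cvtColor(camera('top'),cv2.COLOR_RGB2BGR)
cv2.imwrite('pics/p9.png',np.hstack([cv2.resize(a[90:260,170:370],(420,357)),cv2.resize(b[140:280,80:230],(380,357))]))
E
```

```text
[0.41184784 0.30795636 0.23314854]
```

View pics/p9.png

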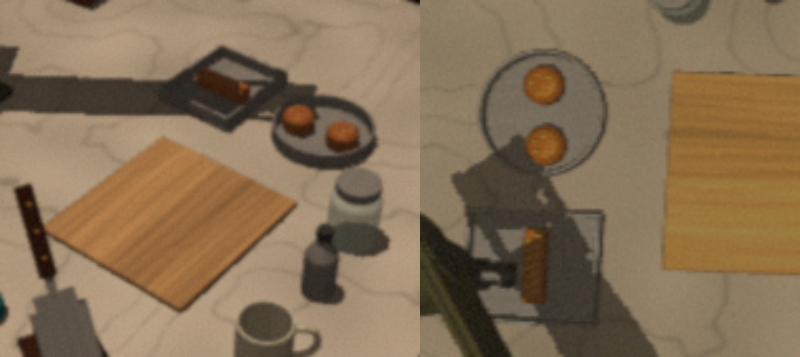

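All three bakes lie flat in their places: cakes in the dish (crop (545,85) and (545,145)), bar in the tray (crop (535,265)). Bystanders are untouched. Now the server.

Call:
drive_tool(plan="0.085 0.0035 0.017 0 0;0.085 0.00685 0.03416 0 0;0.085 0.00685 0.03416 0 0;0.085 0.00685 0.03416 0 0;0.085 0.00685 0.03416 0 0;0.085 0.00685 0.03416 0 0;0.085 0.00685 0.03416 0 0;0.085 0.00685 0.03416 0 0;0.085 0.00685 0.03416 0 0;0.085 0.00685 0.03416 0 0;0.085 0.00685 0.03416 0 0;0.085 0.00685 0.03416 0 0;0.085 0.00685 0.03416 0 0;0.085 0.00685 0.03416 0 0;0.085 0.00685 0.03416 0 0;0.085 0.00685 0.03416 0 0;0.085 0.00685 0.03416 0 0;0.085 0.0035 0.017 0 0;0.085 0 0 0 7;0.085 0 0 0 7")

```text
t: 20.92
ee_pos: [0.4945, -0.2796, 0.222]
orientation: [-3.14, 0.005, -0.304]
contact_force: [0.6, 0.5, 0.9]
opening: 0.0849
finger_force: 0.0
```

Call:
drive_tool(plan="0.085 0 0 0 7;0.085 0 0 0 7;0.085 0 0 0 0;0.085 0 0 0 0")

```text
t: 21.25
ee_pos: [0.4949, -0.2785, 0.2232]
orientation: [-3.141, 0.003, -0.538]
contact_force: [0.3, 0.2, -0.5]
opening: 0.085
finger_force: 0.0
```

```bash
python3 - <<'E'
from h import *
s=state();p=np.array(s['ee_pos']);print(p,s['orientation'])
yw=s['orientation'][2];x=np.array([np.cos(yw),np.sin(yw),0]);y=np.array([np.sin(yw),-np.cos(yw),0])
for q in ([.496,-.2795],):d=np.r_[q,0]-p;d[2]=0;print('tx,ty',d@x,d@y)
a=cv2.cvtColor(camera('scene'),cv2.COLOR_RGB2BGR)
for o in(.0425,-.0425):
  for dz in(0,.03):print(o,dz,proj('scene',p+o*y+[0,0,dz]).round(1),proj('top',p+o*y+[0,0,dz]).round(1))
# dark finger mask lower extents per column in scene
h=cv2.cvtColor(a,cv2.COLOR_BGR2HSV)
for c in range(150,235,3):
    col=np.where(h[60:230,c,2]<32)[0];print(c,col.max()+60 if len(col) else None,end='; ')
cv2.imwrite('pics/raw10.png',a)
E
```

```text
[ 0.4949161  -0.27847511  0.22318363] [-3.14117444  0.00323347 -0.53751461]
tx,ty 0.0014558036107897483 0.0003254026098299354
0.0425 0 [166.3 186.4] [314.2 218.4]
0.0425 0.03 [164.8 177.3] [315.4 218.2]
-0.0425 0 [197.9 177.5] [289.4 204.7]
-0.0425 0.03 [197.  168.5] [290.1 204.2]
150 157; 153 160; 156 160; 159 166; 162 170; 165 155; 168 152; 171 149; 174 149; 177 148; 180 148; 183 197; 186 208; 189 214; 192 215; 195 151; 198 163; 201 159; 204 147; 207 147; 210 None; 213 None; 216 None; 219 None; 222 None; 225 77; 228 None; 231 None; 234 None;
```

Call:
drive_tool(plan="0.085 0.0015 0 0.01 0;0.085 0 0 0.025 0;0.085 0 0 0.025 0;0.085 0 0 0.015 0;0.085 0 0 0.01 0;0.085 0 0 0.006 0;0.085 0 0 0.004 0;0.085 0 0 0 0;0.085 0 0 0 0")

```text
t: 22.05
ee_pos: [0.4974, -0.2805, 0.131]
orientation: [3.142, -0.001, -0.541]
contact_force: [-0.1, -0.7, 0.3]
opening: 0.0851
finger_force: 0.0
```

Call:
drive_tool(plan="0.01 0 0 0 0;0.01 0 0 0 0;0.01 0 0 0 0;0.01 0 0 0 0;0.01 0 0 0 0;0.01 0 0 0 0;0.01 0 0 0 0;0.01 0 0 0 0;0.01 0 0 0 0", grip_force=100)

```text
t: 22.8
ee_pos: [0.497, -0.28, 0.1306]
orientation: [-3.141, -0.0, -0.541]
contact_force: [-1.2, 3.0, 3.9]
opening: 0.0199
finger_force: 97.6
```

Call:
drive_tool(plan="0.01 -0.0032 0 -0.0038 0;0.01 -0.0064 0 -0.0077 0;0.01 -0.0064 0 -0.0077 0;0.01 0 0 0 0")

```text
t: 23.13
ee_pos: [0.4827, -0.2718, 0.1513]
orientation: [3.141, -0.001, -0.541]
contact_force: [0.4, 0.6, -0.9]
opening: 0.0202
finger_force: 98.1
```

Call:
drive_tool(plan="0.01 -0.0064 0 -0.0077 0;0.01 -0.0064 0 -0.0077 0;0.01 -0.0064 0 -0.0077 0;0.01 -0.0064 0 -0.0077 0;0.01 -0.0064 0 -0.0077 0;0.01 -0.0064 0 -0.0077 0;0.01 -0.0064 0 -0.0077 0;0.01 -0.0064 0 -0.0077 0;0.01 -0.0064 0 -0.0077 0;0.01 0 0 0 0;0.01 0 0 0 0")

```text
t: 24.05
ee_pos: [0.4338, -0.2423, 0.2193]
orientation: [3.141, -0.001, -0.541]
contact_force: [-0.6, -0.3, -2.5]
opening: 0.0206
finger_force: 98.4
```

Call:
drive_tool(plan="0.01 0 0 -0.01 0;0.01 0 0 -0.02 0;0.01 0 0 -0.01 0;0.01 -0.0027 -0.0129 0 0;0.01 -0.0055 -0.0257 0 0;0.01 -0.0055 -0.0257 0 0;0.01 -0.0055 -0.0257 0 0;0.01 -0.0055 -0.0257 0 0;0.01 -0.0055 -0.0257 0 0;0.01 -0.0055 -0.0257 0 0;0.01 -0.0055 -0.0257 0 0;0.01 -0.0055 -0.0257 0 0;0.01 -0.0027 -0.0129 0 0;0.01 0 0 0 0;0.01 0 0 0.02 0;0.01 0 0 0.03 0;0.01 0 0 0.03 0;0.01 0 0 0.02 0;0.01 0 0 0.01 0;0.01 0 0 0 0")

```text
t: 25.72
ee_pos: [0.5087, -0.0188, 0.1457]
orientation: [3.139, 0.005, -0.542]
contact_force: [-0.1, 0.9, -0.9]
opening: 0.0201
finger_force: 98.3
```

```bash
python3 - <<'E'
from h import *
s=state();p=np.array(s['ee_pos']);print(p,s['contact_force'])
a=cv2.cvtColor(camera('scene'),cv2.COLOR_RGB2BGR);b=cv2.cvtColor(camera('top'),cv2.COLOR_RGB2BGR)
cv2.imwrite('pics/p11.png',np.hstack([cv2.resize(a[110:260,160:330],(430,379)),cv2.resize(b[150:260,170:310],(370,379))]))
E
```

```text
[ 0.50872097 -0.01881331  0.14566278] [-0.07230278  0.90430384 -0.89447205]
```

View pics/p11.png

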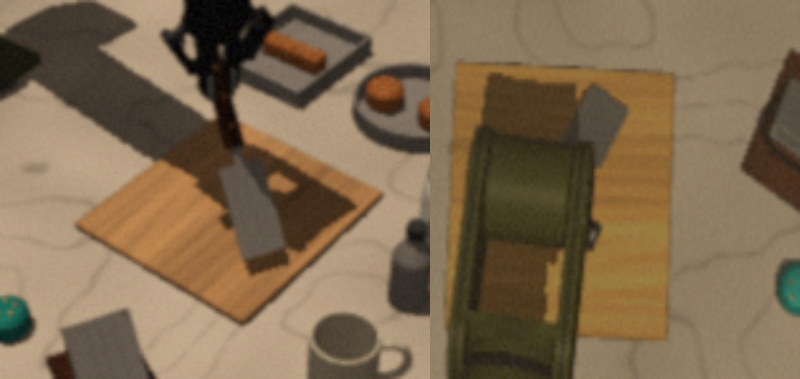

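The picture shows the server held over the empty board, still sloping. Its tip is at about scene (266,213), top (238,178).

```bash
python3 - <<'E'
from h import *
print(tri((265.8,213),(237.7,178)))
E
```

```text
(array([ 0.62424596, -0.08164155,  0.02542438]), np.float64(0.002330978582210102))
```

Call:
drive_tool(plan="0.01 0 0 0.006 0;0.01 0 0 0.006 0;0.01 0 0 0 0")

```text
t: 26.07
ee_pos: [0.5105, -0.0185, 0.1364]
orientation: [3.142, 0.0, -0.541]
contact_force: [-0.1, 0.6, -1.5]
opening: 0.0206
finger_force: 98.3
```

Call:
drive_tool(plan="0.01 0 0 0.003 0;0.01 0 0 0.003 0;0.01 -0.0064 0 0.006 0;0.01 -0.0064 0 0.006 0;0.01 -0.0059 0 0.0064 0;0.01 -0.0059 0 0.0064 0;0.01 -0.0053 0 0.0069 0;0.01 -0.0053 0 0.0069 0;0.01 -0.0047 0 0.0074 0;0.01 -0.0047 0 0.0074 0;0.01 0 0 0 0;0.01 0 0 0 0", grip_force=25)

```text
t: 27.07
ee_pos: [0.4725, 0.0053, 0.0783]
orientation: [-3.14, -0.001, -0.54]
contact_force: [-3.9, 2.0, 7.0]
opening: 0.0204
finger_force: 92.3
```

```bash
cat > blade.py <<'E'
from h import *
import sys
# blade (grey, low saturation) over board in both views
s=state();print(np.round(s['ee_pos'],4),np.round(s['contact_force'],1),round(s['opening'],4))
bx={'scene':(195,150,310,245),'top':(180,155,265,250)}
for n in bx:
    a=cv2.cvtColor(camera(n),cv2.COLOR_RGB2HSV);x0,y0,x1,y1=bx[n]
    m=np.zeros(a.shape[:2],bool);m[y0:y1,x0:x1]=(a[y0:y1,x0:x1,1]<85)&(a[y0:y1,x0:x1,2]>60)&(a[y0:y1,x0:x1,2]<150)
    for b in blobs(cv2.morphologyEx(m.astype(np.uint8),cv2.MORPH_OPEN,np.ones((3,3))),60,3000):print(n,cv2.contourArea(b),np.round(cv2.boxPoints(cv2.minAreaRect(b)),1).tolist())
E
python3 blade.py
```

```text
[0.4725 0.0053 0.0783] [-3.9  2.   7. ] 0.0204
scene 169.0 [[195.0, 232.0], [213.0, 232.0], [213.0, 244.0], [195.0, 244.0]]
scene 539.0 [[242.0, 178.5], [258.0, 172.8000030517578], [271.79998779296875, 211.39999389648438], [255.6999969482422, 217.10000610351562]]
scene 218.5 [[203.0, 150.0], [236.0, 150.0], [236.0, 168.0], [203.0, 168.0]]
top 101.5 [[261.0, 212.0], [264.0, 212.0], [264.0, 249.0], [261.0, 249.0]]
top 341.5 [[216.0, 198.0], [230.89999389648438, 175.60000610351562], [243.60000610351562, 184.10000610351562], [228.6999969482422, 206.5]]
top 1084.0 [[180.0, 155.0], [264.0, 155.0], [264.0, 170.0], [180.0, 170.0]]
```

Call:
drive_tool(plan="0.01 -0.004 0 0.0077 0;0.01 -0.004 0 0.0077 0;0.01 -0.0034 0 0.0081 0;0.01 -0.0034 0 0.0081 0;0.01 -0.0026 0 0.0083 0;0.01 -0.0026 0 0.0083 0;0.01 -0.0019 0 0.0085 0;0.01 -0.0019 0 0.0085 0;0.01 0 0 0 0;0.01 0 0 0 0", grip_force=25)

```text
t: 28.0
ee_pos: [0.4513, 0.0169, 0.0114]
orientation: [3.141, 0.001, -0.541]
contact_force: [-1.7, -0.2, 1.4]
opening: 0.0206
finger_force: 89.7
```

```bash
python3 blade.py; python3 - <<'E'
from h import *
a,b=tri((263.7,214.2),(237.2,179.8)),tri((250,175.6),(222.4,202.2));print(a,b)
E
```

```text
[0.4513 0.0169 0.0114] [-1.7 -0.2  1.4] 0.0206
scene 67.5 [[282.0, 238.3000030517578], [302.8999938964844, 234.5], [304.3999938964844, 242.6999969482422], [283.3999938964844, 246.5]]
scene 170.5 [[195.0, 232.0], [213.0, 232.0], [213.0, 244.0], [195.0, 244.0]]
scene 486.5 [[240.39999389648438, 187.39999389648438], [255.1999969482422, 179.6999969482422], [272.6000061035156, 213.10000610351562], [257.8999938964844, 220.8000030517578]]
scene 121.5 [[191.89999389648438, 155.60000610351562], [197.39999389648438, 145.8000030517578], [216.6999969482422, 156.5], [211.1999969482422, 166.39999389648438]]
top 70.5 [[261.0, 201.0], [264.0, 201.0], [264.0, 232.0], [261.0, 232.0]]
top 419.5 [[213.6999969482422, 204.1999969482422], [231.8000030517578, 174.10000610351562], [244.89999389648438, 181.89999389648438], [226.8000030517578, 212.10000610351562]]
top 1081.0 [[180.0, 155.0], [264.0, 155.0], [264.0, 170.0], [180.0, 170.0]]
(array([ 0.61782081, -0.08041224,  0.01608701]), np.float64(0.0007317174636103953)) (array([ 0.53636373, -0.03322117,  0.09669384]), np.float64(0.003332320290794726))
```

```bash
python3 - <<'E'
from h import *
a,b=tri((265.3,217),(238.3,178)),tri((247.8,183.6),(220.2,208.2));print(a,b)
d=b[0]-a[0];print(np.degrees(np.arctan2(d[2],np.hypot(*d[:2]))),np.linalg.norm(d),np.degrees(np.arctan2(-d[1],-d[0])))
E
```

```text
(array([ 0.62507909, -0.08377568,  0.0109255 ]), np.float64(0.0007469229319633591)) (array([ 0.51931852, -0.02207419,  0.0484407 ]), np.float64(0.002701501545456458))
17.03444893506459 0.12806155004462394 -30.259598063859848
```

Call:
drive_tool(plan="0.01 -0.0013 0 0.0054 0;0.01 -0.001 0 0.0054 0;0.01 -0.001 0 0.004 0;0.01 0 0 0 0;0.01 0 0 0 0")

```text
t: 28.52
ee_pos: [0.4497, 0.0182, -0.0028]
orientation: [-3.141, -0.001, -0.541]
contact_force: [0.4, -0.5, 2.2]
opening: 0.0202
finger_force: 89.6
```

Call:
drive_tool(plan="0.01 -0.0005 0 0.003 0;0.01 -0.0005 0 0.003 0;0.01 0 0 0.002 0;0.01 0 0 0 0;0.01 0 0 0 0")

```text
t: 28.93
ee_pos: [0.4482, 0.0189, -0.011]
orientation: [3.141, 0.0, -0.541]
contact_force: [0.7, -0.1, 0.5]
opening: 0.0203
finger_force: 89.6
```

```bash
python3 blade.py
```

```text
[ 0.4482  0.0189 -0.011 ] [ 0.7 -0.1  0.5] 0.0203
scene 169.0 [[195.0, 232.0], [213.0, 232.0], [213.0, 244.0], [195.0, 244.0]]
scene 450.0 [[240.60000610351562, 190.8000030517578], [254.60000610351562, 182.5], [272.8999938964844, 213.5], [258.8999938964844, 221.6999969482422]]
scene 88.5 [[195.0, 150.0], [208.0, 150.0], [208.0, 160.0], [195.0, 160.0]]
top 91.5 [[261.0, 195.0], [264.0, 195.0], [264.0, 236.0], [261.0, 236.0]]
top 425.0 [[215.89999389648438, 201.5], [231.6999969482422, 173.6999969482422], [244.89999389648438, 181.1999969482422], [229.0, 209.0]]
top 1083.0 [[180.0, 155.0], [264.0, 155.0], [264.0, 170.0], [180.0, 170.0]]
```

Call:
drive_tool(plan="0.01 -0.0003 0 0.002 0;0.01 -0.0003 0 0.002 0;0.01 0 0 0.002 0;0.01 0 0 0 0;0.01 0 0 0 0")

```text
t: 29.45
ee_pos: [0.4476, 0.0193, -0.017]
orientation: [3.141, 0.001, -0.541]
contact_force: [-1.0, 0.5, 2.8]
opening: 0.0206
finger_force: 89.7
```

Call:
drive_tool(plan="0.01 0 0 0.002 0;0.01 0 0 0.002 0;0.01 0 0 0 0;0.01 0 0 0 0")

```text
t: 29.78
ee_pos: [0.4472, 0.0194, -0.0212]
orientation: [3.141, 0.001, -0.541]
contact_force: [-3.1, 0.6, 2.7]
opening: 0.02
finger_force: 89.7
```

```bash
python3 blade.py | grep -E "^\[|2[0-9][0-9]\.[0-9]+.*1[789]|top 4|scene 4"
```

```text
[ 0.4472  0.0194 -0.0212] [-3.1  0.6  2.7] 0.02
scene 170.0 [[195.0, 232.0], [213.0, 232.0], [213.0, 244.0], [195.0, 244.0]]
scene 427.0 [[240.8000030517578, 192.60000610351562], [254.1999969482422, 184.0], [272.8999938964844, 213.39999389648438], [259.3999938964844, 222.0]]
scene 119.5 [[197.8000030517578, 158.6999969482422], [205.10000610351562, 146.5], [227.0, 159.60000610351562], [219.6999969482422, 171.8000030517578]]
top 431.0 [[215.8000030517578, 201.39999389648438], [231.6999969482422, 173.5], [245.0, 181.1999969482422], [229.10000610351562, 209.10000610351562]]
top 1095.5 [[180.0, 155.0], [264.0, 155.0], [264.0, 170.0], [180.0, 170.0]]
```

```bash
python3 - <<'E'
from h import *
t=tri((266.15,217.7),(238.35,177.35));print(t)
T=t[0];u=np.array([np.cos(-.541),np.sin(-.541),0])
for f in(0,3,6,9,12):
    d=.11*(-u*np.cos(np.radians(f))+np.array([0,0,np.sin(np.radians(f))]));print(f,proj('scene',T+d)-proj('scene',T))
print('meas',np.array((247.5,188.3))-(266.15,217.7))
E
```

```text
(array([ 0.62776816, -0.08375799,  0.00940712]), np.float64(0.001424240626359633))
0 [-14.84343953 -22.32018438]
3 [-14.83349423 -23.64270045]
6 [-14.78464839 -24.91051178]
9 [-14.69669157 -26.12014973]
12 [-14.56949104 -27.26820401]
meas [-18.65 -29.4 ]
```

Call:
drive_tool(plan="0.01 0 0 0.002 0;0.01 0 0 0.001 0;0.01 0 0 0 0;0.01 0 0 0 0")

```text
t: 30.22
ee_pos: [0.4479, 0.0194, -0.0238]
orientation: [-3.141, -0.0, -0.541]
contact_force: [-2.1, 3.4, 3.2]
opening: 0.0201
finger_force: 89.9
```

Call:
drive_tool(plan="0.045 0 0 0 0;0.045 0 0 0 0;0.045 0 0 0 0;0.045 0 0 0 0;0.045 0.025 0 0 0;0.045 0.02 0 0 0;0.045 0 0 0 0;0.045 0 0 0 0;0.01 0 0 0 0;0.01 0 0 0 0;0.01 0 0 0 0;0.01 0 0 0 0;0.01 0 0 0 0;0.01 0 0 0 0;0.01 0 0 0 0;0.01 0 0 0 0", grip_force=120)

```text
t: 31.55
ee_pos: [0.4856, -0.0035, -0.0236]
orientation: [3.141, 0.002, -0.541]
contact_force: [-3.6, 1.6, 6.0]
opening: 0.0194
finger_force: 119.8
```

Call:
drive_tool(plan="0.01 0 0 -0.005 0;0.01 0 0 -0.01 0;0.01 0 0 -0.02 0;0.01 0 0 -0.025 0;0.01 0 0 -0.025 0;0.01 0 0 -0.025 0;0.01 0 0 -0.025 0;0.01 0 0 -0.025 0;0.01 0 0 -0.025 0;0.01 0 0 -0.025 0;0.01 0 0 -0.025 0;0.01 0 0 -0.025 0;0.01 0 0 -0.02 0;0.01 0 0 -0.015 0;0.01 0 0 -0.01 0;0.01 0 0 -0.005 0;0.01 0 0 0 0;0.01 0 0 0 0")

```text
t: 33.05
ee_pos: [0.486, -0.0039, 0.2854]
orientation: [3.141, 0.001, -0.541]
contact_force: [-0.8, -0.6, -2.3]
opening: 0.0192
finger_force: 117.7
```

```bash
python3 - <<'E'
from h import *
s=state();p=np.array(s['ee_pos']);print(p,np.round(s['orientation'],3),np.round(s['contact_force'],1),np.round(s['qd'],3),s['opening'])
u=np.array([np.cos(-.541),np.sin(-.541),0])
# expected blade: centre .125 from origin
g=p+[0,0,.037];v={}
for n in('scene','top'):
    im=camera(n);a=cv2.cvtColor(im,cv2.COLOR_RGB2HSV);c=proj(n,g+u*.1);print(n,'expect blade c',c.round(1),'tip',proj(n,g+u*.155).round(1))
    x0,y0=(c-45).astype(int);x1,y1=(c+45).astype(int)
    m=np.zeros(a.shape[:2],np.uint8);m[y0:y1,x0:x1]=(a[y0:y1,x0:x1,1]<85)&(a[y0:y1,x0:x1,2]>60)&(a[y0:y1,x0:x1,2]<150)
    for b in blobs(cv2.morphologyEx(m,cv2.MORPH_OPEN,np.ones((3,3))),200,3000):print(cv2.contourArea(b),cv2.approxPolyDP(cv2.convexHull(b),3,True)[:,0].tolist(),np.round(cv2.boxPoints(cv2.minAreaRect(b)),1).tolist())
E
```

```text
[ 0.48600317 -0.00387081  0.28540005] [ 3.141e+00  1.000e-03 -5.410e-01] [-0.8 -0.6 -2.3] [-0.001  0.011  0.018  0.    -0.    -0.   ] 0.01916932714282588
scene expect blade c [256.1 119.3] tip [265. 130.]
917.5 [[242, 111], [278, 117], [300, 130], [275, 146], [252, 135]] [[234.39999389648438, 128.60000610351562], [245.5, 102.9000015258789], [301.29998779296875, 126.9000015258789], [290.29998779296875, 152.60000610351562]]
top expect blade c [225.2 185.6] tip [234.7 168.7]
```

```bash
python3 - <<'E'
from h import *
s=state();p=np.array(s['ee_pos']);u=np.array([np.cos(-.541),np.sin(-.541),0]);w=np.array([-u[1],u[0],0])
G=camera('scene')[:,:,::-1];B=cv2.imread('pics/raw10.png')
m=(np.abs(G.astype(int)-B).max(2)>22).astype(np.uint8);m[:, :225]=0;m[150:]=0;m=cv2.morphologyEx(m,cv2.MORPH_OPEN,np.ones((3,3)))
for b in blobs(m,100,6000):print(cv2.contourArea(b),cv2.approxPolyDP(b,2.5,True)[:,0].tolist())
T=camera('top');h=cv2.cvtColor(T,cv2.COLOR_RGB2HSV)
k=((h[:,:,1]<85)&(h[:,:,2]>55)&(h[:,:,2]<150)).astype(np.uint8);k[:, :185]=0;k[:,262:]=0;k[:145]=0;k[215:]=0
for b in blobs(cv2.morphologyEx(k,cv2.MORPH_OPEN,np.ones((3,3))),100,6000):print('top',cv2.contourArea(b),cv2.approxPolyDP(b,2.5,True)[:,0].tolist())
for f in(-6,0,6):
    d=u*np.cos(np.radians(f))+np.array([0,0,np.sin(np.radians(f))]);g=p+[0,0,.037]
    print(f,[np.round(proj('scene',g+d*a+w*e),0).tolist() for a,e in((.045,.0275),(.155,.0275),(.155,-.0275),(.045,-.0275))])
E
```

```text
3463.5 [[225, 0], [225, 73], [236, 76], [225, 82], [233, 100], [246, 109], [241, 113], [254, 130], [262, 127], [264, 131], [276, 130], [263, 110], [253, 108], [249, 100], [251, 88], [258, 84], [264, 72], [264, 66], [253, 60], [254, 15], [267, 5], [268, 0], [245, 0], [234, 14], [233, 5]]
top 2251.5 [[185, 145], [185, 166], [215, 168], [225, 157], [230, 160], [225, 161], [216, 181], [218, 184], [210, 195], [221, 196], [223, 202], [244, 169], [250, 166], [251, 169], [261, 169], [261, 145], [258, 148], [257, 145]]
-6 [[257.0, 109.0], [274.0, 133.0], [255.0, 138.0], [238.0, 113.0]]
0 [[257.0, 107.0], [274.0, 128.0], [255.0, 133.0], [238.0, 112.0]]
6 [[257.0, 106.0], [275.0, 122.0], [255.0, 127.0], [238.0, 110.0]]
```

Call:
drive_tool(plan="0.01 0.009 0.006 0 0;0.01 0.018 0.0114 0 0;0.01 0.0189 0.012 0 0;0.01 0.0189 0.012 0 0;0.01 0.0189 0.012 0 0;0.01 0.0189 0.012 0 0;0.01 0.0189 0.012 0 0;0.01 0.0189 0.012 0 0;0.01 0.0189 0.012 0 0;0.01 0.0189 0.012 0 0;0.01 0.009 0.006 0 0;0.01 0 0 0 0;0.01 0 0 0 0;0.01 0 0 0 0")

```text
t: 34.42
ee_pos: [0.5851, -0.2021, 0.286]
orientation: [-3.141, 0.001, -0.541]
contact_force: [-0.7, 0.3, -1.1]
opening: 0.019
finger_force: 117.7
```

```bash
cat > lev.py <<'E'
from h import *
s=state();p=np.array(s['ee_pos']);print(p,s['orientation'])
u=np.array([np.cos(-.541),np.sin(-.541),0]);w=np.array([-u[1],u[0],0])
for n in('scene','top'):
    h=cv2.cvtColor(cv2.GaussianBlur(camera(n),(3,3),0),cv2.COLOR_RGB2HSV)
    c=proj(n,p+[0,0,.037]+u*.1);x0,y0=(c-38).astype(int);x1,y1=(c+38).astype(int)
    k=np.zeros(h.shape[:2],np.uint8);k[y0:y1,x0:x1]=((h[:,:,1]<85)&(h[:,:,2]>55)&(h[:,:,2]<150))[y0:y1,x0:x1]
    for b in blobs(cv2.morphologyEx(k,cv2.MORPH_OPEN,np.ones((3,3))),150,6000):print(n,cv2.contourArea(b),cv2.approxPolyDP(b,2,True)[:,0].tolist())
    for f in(-6,0,6):
        d=u*np.cos(np.radians(f))+np.array([0,0,np.sin(np.radians(f))]);g=p+[0,0,.037]
        print(f,[np.round(proj(n,g+d*a+w*e),1).tolist() for a,e in((.045,.0275),(.155,.0275),(.155,-.0275),(.045,-.0275))])
E
python3 lev.py
```

```text
[ 0.58505283 -0.20206947  0.28599014] [-3.14133837e+00  7.93877888e-04 -5.40594917e-01]
scene 391.0 [[245, 133], [247, 139], [279, 153], [276, 149], [279, 146], [278, 137], [268, 133]]
scene 1410.5 [[204, 133], [206, 181], [228, 167], [243, 190], [264, 184], [249, 161], [239, 163], [234, 157], [230, 160], [223, 150], [217, 147], [217, 140]]
-6 [[244.2, 156.7], [263.4, 187.5], [241.1, 194.2], [223.0, 162.5]]
0 [[244.2, 155.2], [263.7, 182.3], [241.1, 188.9], [222.9, 161.0]]
6 [[244.2, 153.6], [263.6, 176.5], [240.8, 183.2], [222.8, 159.4]]
top 1640.0 [[255, 110], [255, 127], [262, 123], [271, 126], [270, 132], [264, 137], [255, 134], [255, 156], [264, 141], [270, 139], [272, 143], [287, 151], [309, 157], [312, 165], [318, 161], [318, 152], [310, 131], [299, 125], [291, 128], [280, 124], [280, 110]]
-6 [[276.0, 161.1], [294.2, 128.9], [310.9, 138.0], [292.9, 170.5]]
0 [[276.1, 160.8], [294.8, 127.4], [311.7, 136.7], [293.1, 170.2]]
6 [[276.1, 160.6], [295.1, 126.5], [312.2, 135.9], [293.2, 170.1]]
```

```bash
python3 -c "
from plant import *
s=state();print(s['t'],s['qd'],s['finger_force']);print(hand_in())"
```

```text
34.5167 [ 0.0024214  -0.00252753 -0.00141063 -0.00222741 -0.00047284 -0.00295312] 117.72545456886292
the job is handed in; nothing more can be done
None
```

The job is handed in: both cakes are flat in the round dish and the bar is flat in the tray. The server is still in the gripper, same face up, about 2° nose-down and roughly 0.3 m above the counter. The jar, caster and mug looked undisturbed in the pictures.

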